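Seat the filter plate in the dust-filter housing

TASK

Fit the long filter plate into the open dust-filter housing: tuck one short edge under the retaining lip, then lower the opposite edge gently, without dropping it, until the plate lies flat and fully home on its seat, and let go. Leave the square plate, which belongs elsewhere, where it is.

Things in the scene. Friction and masses are not known exactly. Their poses are not given: they have to be found in the camera images.
- filter_housing: Open grey box on the table, fixed, 154 x 106 x 37 mm, black hose spigot 20 mm out of the back wall. Origin: centre of its underside; z up, x level toward the back wall. Cavity x -71..71, y -47..47 mm, ringed by a flat seat (ledge) 20 mm above the table, 20 mm wide at the ends. Front stop (at x = -71, away from the lip) 28 mm high above the table, side walls 30 mm, 37 mm beside the lip.
- lip (a point): Retaining lip along the housing's back wall: a flat strip over the full width, reaching 20 mm inward over the cavity (housing x 51..71 mm); underside 33 mm, top 37 mm above the table, so the slot between seat and lip is 13 mm high. This point: middle of its free edge, at the underside (housing x 51, y 0, z 33 mm).
- long_plate: The plate to fit: loose aluminium plate, dark slots, 130 (x) x 76 (y) x 5 mm, 0.1 to 0.17 kg, flat on the table. Over its centre a black bridge handle: bar 60 mm along y, 14 mm thick along x, 34 to 54 mm above the plate's underside, on posts at y = +-26 mm. Origin: centre of its underside, below the handle's middle; z up. Both short edges are alike: either may go under the lip.
- square_plate: Bystander: loose plate of the same make, thickness and handle, but nearly square, 84 (x) x 76 (y) mm; too short for this housing. Origin: centre of its underside; z up.

How it is judged (in metres and radians):
At the end, for the whole second after the job is handed in: The long plate lies still and flat (within 3 degrees) on the seat (height within 3 mm), its centre within 10 mm along and 14 mm across of the housing's and its long axis within 17 degrees of the housing's: one short edge under the lip, the other inside the front stop (x of long_plate in the frame of filter_housing between -0.01 and 0.01 m and y of long_plate in the frame of filter_housing between -0.014 and 0.014 m and z of long_plate in the frame of filter_housing between 0.017 and 0.0235 m and angle between the z axis of long_plate and the z axis of filter_housing, either way round below 0.06 rad and angle between the x axis of long_plate and the x axis of filter_housing, either way round below 0.3 rad and linear speed of long_plate below 0.02 m/s); the robot touches nothing.
It fails at once if the square plate is moved by more than 30 mm (distance of square_plate from where it was at the start of the episode above 0.03 m).
It fails at once if the long plate's free edge is dropped into the housing (the plate, within 40 mm of its place, turns faster than 4.5 rad/s, as after a fall of over 1 cm) (horizontal distance between long_plate and filter_housing below 0.04 m and z of long_plate in the frame of filter_housing below 0.06 m and angular speed of long_plate above 4.5 rad/s).
It also fails if it takes over 35 s, if anything falls off the work surface, if the arm or the gripper's body presses on something with over 40 N, if the wrist force passes 120 N, or if a joint passes its speed limit or range.

ROBOT

A 6-joint arm with a two-finger parallel gripper is mounted at the origin on a cart in front of the work surface, level with it; the furniture and walls round the work are solid. World frame = base frame: x ahead of the robot, y to its left, z up, the work surface at z = 0. Lengths are in m, angles in degrees, forces in N, time in s.
With the tool pointing down it reaches from about 0.375 to 0.9 m from the base axis. Payload 3.1 kg.
Tool frame: the origin (TCP) lies on the centre line of the jaws, within the pads' length; the fingertips stand 8 mm ahead of it and the grasp point (between the pads) lies 11 mm behind it; z points along the fingers, y is the line along which they close (so a half turn about z gives the same grasp; the last joint's range is limited). The gripper opens to 87 mm and grips with 3 to 60 N. Pads are 19 mm wide; open, the fingers measure 117 mm over their backs; the gripper's body (75 mm by 190 mm) begins 51 mm behind the grasp point.
Start: joints at [63.111, 30.224, 82.088, -0, 67.689, -10.227], TCP at [0.179, 0.599, 0.231] pointing down, gripper open.
Joint ranges: [-176.69, 176.69], [-43.24, 126.21], [12.49, 139.97], [-82, 262], [0, 151.66], [-163.58, 163.58]. Speed limits (degrees/s): [159.86, 159.86, 180, 180, 180, 180].

INTERFACE

Orientations are given as a 3x3 rotation matrix whose columns are the frame's x, y, z axes.
In Python, from rig import * gives the robot as it stands.
- The arm moves only by the tool step_arm, never from a script. Its argument "targets" is a list of rows, each a list of 5 numbers: the opening, from -1 (shut) to 1 (fully open), then the shift along the world's x, y, z normalised to -1 to 1, where 1 is 0.25 m, then the turn about the world's z normalised to -1 to 1, where 1 is 180 degrees. In form: [[fingers, x, y, z, turn], ...]. A call has 1 to 20 rows; each row is the pose to reach, as a shift and turn from the pose commanded when the call began, turning the shorter way round; what a row does not reach only later rows make up. A row lasts 1/10 s, in which the tool goes at most 50 mm and 8.59 degrees, less where a joint would pass 70% of its speed; a pose out of reach is approached as far as the arm can. A call with a number of a shift or a turn outside -1 to 1 is refused whole. A call with a gripper value outside its range is refused whole. The fingers move at their own pace and stop on an object; the grip force is fixed at half the most. Time passes only in rows, so rows that repeat a pose let the fingers close. It gives the time, the measured TCP pose, the force, the opening and the grip force at its end, in the units of the state.
- read_state(): the state, without advancing time (a new reading comes with each control period).
- capture(name): name is "scene" or "top"; returns a dict with "color" (400x640x3 uint8, red, green, blue), "mtx" (3x3 intrinsics, pixels), "pose" (4x4, takes a point from camera to world coordinates). Camera axes: x right, y down, z forward; pixel columns grow to the right and rows downward; lengths in m; the calibration is good to about 2 mm. A picture is of the moment at which its call begins. There is no depth.
- hand_in(): hands the job in; it is judged then, once.
The state is a dict: "time_s": time; "joint_positions": joint angles; "qvel": joint speeds; "tau": joint torques, N m; "position": TCP position; "tcp_rot": TCP orientation; "force": force on the tool from outside, world axes, zero at the start; "moment": the same for the moment, N m; "opening": opening from 0.0 (shut) to 1.0 (fully open); "grasp_force": force on a finger pad.
Only numpy, scipy, OpenCV 4.12 (cv2) and the standard library are available. Lean on these libraries where they do the work, as an engineer would, in place of code of your own. Each camera call takes 0.05 s, during which the arm holds its last target. There are 200 camera calls.

## Working session

There is one attempt and no reset: what is moved stays moved. The work goes in short steps, Python scripts to look and compute and a tool call to move; the robot and the scene stay as the last step left them, time stands still between calls to the robot, and variables do not carry over. Pictures are saved under pics/ and viewed, at most 13 in all, crops included, and the job is handed in when it is done.

Besides the shell and the picture viewer there is one more tool, called after "Request:" in YAML: its name, and indented under it one key for each argument. step_arm: Moves the arm, as the interface text tells. Scaled input: -1 to 1 covers 0.25 m each way for a shift and 180 degrees each way for a turn. Its arguments: {"type":"object","properties":{"targets":{"type":"array","items":{"type":"array","items":{"type":"number"}}}},"required":["targets"]}

```bash
mkdir -p pics; python3 - <<'E'
from rig import *
import cv2,numpy as np
for n in("scene","top"):
    c=capture(n);cv2.imwrite(f"pics/{n}0.png",c["color"][:,:,::-1]);np.savez(f"{n}0.npz",**c);print(n,c["mtx"].tolist(),np.round(c["pose"],3).tolist())
s=read_state();print(s["time_s"],s["position"],s["tcp_rot"])
E
```

```text
scene [[509.2639453730456, 0.0, 332.5059214862683], [0.0, 509.2639453730456, 207.04990851291245], [0.0, 0.0, 1.0]] [[0.684, -0.571, 0.453, 0.083], [-0.729, -0.539, 0.421, -0.167], [0.004, -0.619, -0.785, 0.754], [0.0, 0.0, 0.0, 1.0]]
top [[373.0081920293522, 0.0, 317.08900991515316], [0.0, 373.0081920293522, 198.99196332784405], [0.0, 0.0, 1.0]] [[-0.024, -0.99, 0.138, 0.358], [-1.0, 0.023, -0.007, 0.217], [0.004, -0.138, -0.99, 0.906], [0.0, 0.0, 0.0, 1.0]]
0.1 [0.17887439 0.59817043 0.22967273] [[-9.58018294e-01  2.86705643e-01 -9.07314538e-04]
 [ 2.86706849e-01  9.58016732e-01 -1.76723348e-03]
 [ 3.62546697e-04 -1.95317530e-03 -9.99998027e-01]]
```

View pics/scene0.png

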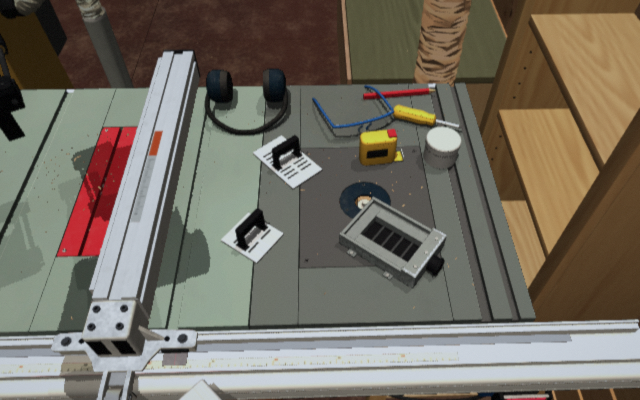

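View pics/top0.png

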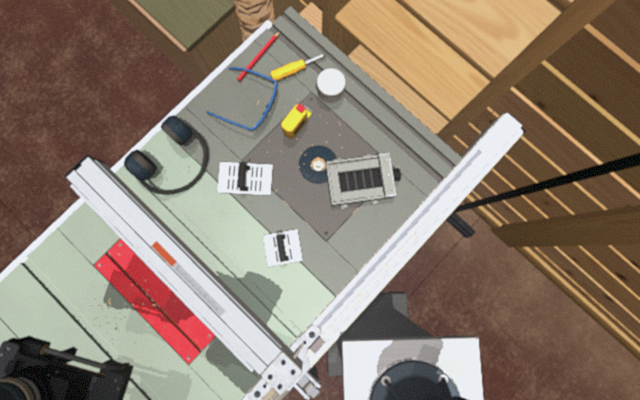

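The scene view shows the long plate at about (287,161), the square plate at (252,237) and the housing at (392,242), with the spigot on its right at (435,264). In the top view they are at (245,179), (282,247) and (362,178), with the spigot at (397,174). Next I measure them.

```bash
cat > h.py <<'E'
import numpy as np,cv2
def ray(c,uv,z):
    uv=np.atleast_2d(np.float64(uv));d=np.c_[uv,np.ones(len(uv))]@np.linalg.inv(c["mtx"]).T@c["pose"][:3,:3].T
    o=c["pose"][:3,3];return o+d*((z-o[2])/d[:,2])[:,None]
def proj(c,P):
    q=(np.atleast_2d(P)-c["pose"][:3,3])@c["pose"][:3,:3]@c["mtx"].T;return q[:,:2]/q[:,2:]
def big(mask,box,k=9):
    m=np.zeros_like(mask);x0,y0,x1,y1=box;m[y0:y1,x0:x1]=mask[y0:y1,x0:x1]
    m=cv2.morphologyEx(m,cv2.MORPH_CLOSE,np.ones((k,k)))
    return max(cv2.findContours(m,0,cv2.CHAIN_APPROX_NONE)[0],key=cv2.contourArea)
E
python3 - <<'E'
from h import *
for n,boxes in(("top",[(205,150,285,205),(250,225,310,275)]),("scene",[(245,125,330,195),(215,200,290,270)])):
    c=np.load(n+"0.npz");im=c["color"].astype(int)
    m=((im.min(2)>185)&(im.max(2)-im.min(2)<25)).astype(np.uint8)*255
    for b in boxes:
        k=big(m,b);w=ray(c,k[:,0],0.005)[:,:2].astype(np.float32)
        r=cv2.minAreaRect(w*1000);print(n,r,np.round(cv2.boxPoints(r)).tolist())
t=np.load("top0.npz")["color"][140:220,310:410,::-1];s=np.load("scene0.npz")["color"][190:290,330:450,::-1]
cv2.imwrite("pics/crop.png",np.vstack([cv2.resize(t,(560,448),interpolation=2)[:290*2],])[:448]);cv2.imwrite("pics/crops.png",cv2.resize(s,(720,600),interpolation=2))
E
```

```text
top ((527.886474609375, 403.2230224609375), (164.38157653808594, 104.58353424072266), 88.64446258544922) [[474.0, 322.0], [578.0, 320.0], [582.0, 484.0], [478.0, 487.0]]
top ((364.0098876953125, 304.2937316894531), (142.76243591308594, 116.1617660522461), 88.6042709350586) [[304.0, 234.0], [420.0, 232.0], [424.0, 374.0], [308.0, 377.0]]
scene ((539.4080200195312, 384.740966796875), (127.35771942138672, 73.22046661376953), 85.435302734375) [[498.0, 324.0], [571.0, 318.0], [581.0, 445.0], [508.0, 451.0]]
scene ((367.8865966796875, 294.9162902832031), (73.59715270996094, 81.92034912109375), 8.3196382522583) [[326.0, 330.0], [337.0, 249.0], [410.0, 260.0], [398.0, 341.0]]
```

View pics/crop.png

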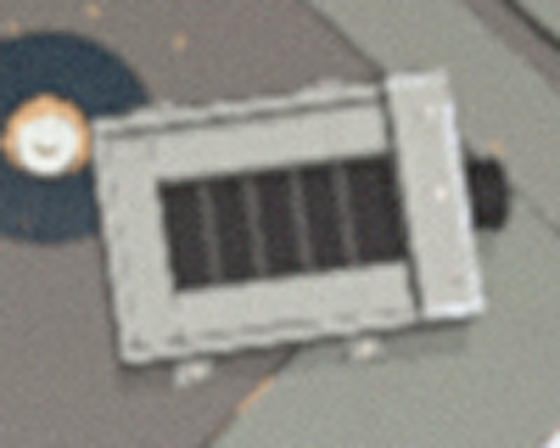

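View pics/crops.png

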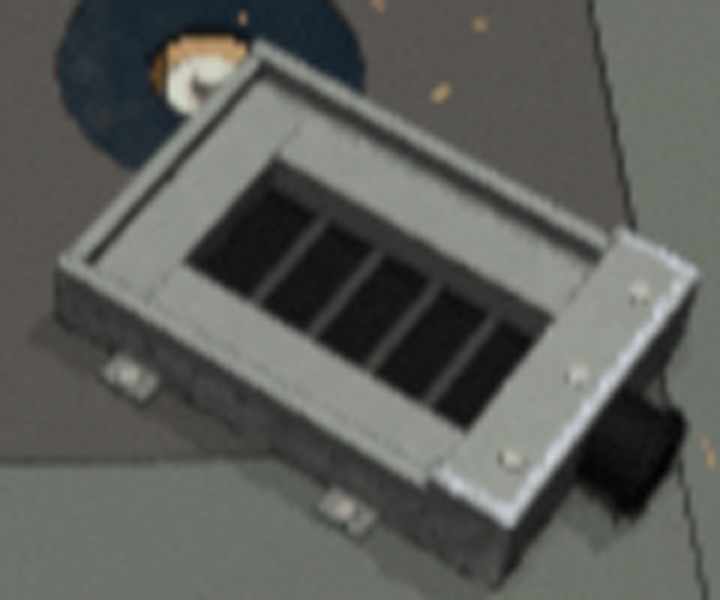

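The crops show the housing with the lip on its right. In the top crop the lip corners are at about (388,78), (445,70), (483,305) and (425,318), and the front corners at (93,118) and (125,362). The scene crop shows the same corners clearly. Now I cast them to world points and use a stricter plate mask.

```bash
python3 - <<'E'
from h import *
for n,boxes in(("top",[(205,150,285,205),(250,225,310,275)]),("scene",[(245,125,330,195),(215,200,290,270)])):
    c=np.load(n+"0.npz");im=c["color"].astype(int)
    for th in(200,215,225):
        m=((im.min(2)>th)).astype(np.uint8)*255
        for b in boxes:
            k=big(m,b,7);w=ray(c,k[:,0],0.005)[:,:2].astype(np.float32)
            r=cv2.minAreaRect(w*1000);print(n,th,np.round(r[0]),np.round(r[1]),round(r[2],1))
T=np.load("top0.npz");S=np.load("scene0.npz")
a=ray(T,np.float64([(388,78),(445,70),(483,305),(425,318)])/5.6+[310,140],.037)
b=ray(T,np.float64([(93,118),(125,362)])/5.6+[310,140],.029)
a2=ray(S,np.float64([(622,230),(697,270),(512,523),(440,478)])/6+[330,190],.037)
b2=ray(S,np.float64([(258,40),(60,260)])/6+[330,190],.029)
# housing-frame coordinates of the corners: y left when looking to +x
H=np.float64([[51,53],[77,53],[77,-53],[51,-53],[-77,53],[-77,-53]])
for A,B in((a,b),(a2,b2)):
    W=np.r_[A,B][:,:2]*1000;Hc=H-H.mean(0);Wc=W-W.mean(0)
    th=np.arctan2((Hc[:,0]*Wc[:,1]-Hc[:,1]*Wc[:,0]).sum(),(Hc*Wc).sum());R=np.array([[np.cos(th),-np.sin(th)],[np.sin(th),np.cos(th)]])
    t=W.mean(0)-R@H.mean(0);print("housing",t.round(1),np.degrees(th).round(2),"\n",(((W-t)@R)-H).round(1).tolist())
E
```

```text
top 200 [540. 388.] [131.  77.] 85.5
top 200 [364. 304.] [143. 116.] 88.6
top 215 [540. 389.] [130.  74.] 86.8
top 215 [368. 298.] [76. 85.] 8.3
top 225 [540. 388.] [127.  73.] 85.4
top 225 [368. 298.] [73. 81.] 8.5
scene 200 [536. 349.] [53. 72.] 85.7
scene 200 [371. 271.] [73. 32.] 6.1Traceback (most recent call last):
  File "<stdin>", line 7, in <module>
  File "h.py", line 10, in big
    return max(cv2.findContours(m,0,cv2.CHAIN_APPROX_NONE)[0],key=cv2.contourArea)
ValueError: max() iterable argument is empty
```

```bash
python3 - <<'E'
from h import *
T=np.load("top0.npz");S=np.load("scene0.npz")
o=[310,140]
a=ray(T,np.float64([(388,78),(445,70),(483,305),(425,318)])/5.6+o,.037)
b=ray(T,np.float64([(93,118),(125,362)])/5.6+o,.029)
a2=ray(S,np.float64([(622,230),(697,270),(512,523),(440,478)])/6+[330,190],.037)
b2=ray(S,np.float64([(258,40),(60,260)])/6+[330,190],.029)
H=np.float64([[51,53],[77,53],[77,-53],[51,-53],[-77,53],[-77,-53]])
for A,B in((a,b),(a2,b2)):
    W=np.r_[A,B][:,:2]*1000;Hc=H-H.mean(0);Wc=W-W.mean(0)
    th=np.arctan2((Hc[:,0]*Wc[:,1]-Hc[:,1]*Wc[:,0]).sum(),(Hc*Wc).sum());R=np.array([[np.cos(th),-np.sin(th)],[np.sin(th),np.cos(th)]])
    t=W.mean(0)-R@H.mean(0);print("housing",t.round(1),np.degrees(th).round(2),"\n",(((W-t)@R)-H).round(1).tolist())
E
```

```text
housing [527.2 105. ] -83.74 
 [[0.4, -1.2], [-0.9, -1.0], [-1.2, 2.5], [-0.3, 0.3], [1.5, -0.0], [0.5, -0.5]]
housing [526.8 102.6] -83.71 
 [[-0.3, -2.1], [-2.0, -1.5], [-1.1, 1.0], [1.9, 1.3], [0.5, -0.8], [1.0, 2.1]]
```

Request:
step_arm:
  targets:
    - [1,0.72,-0.42,0,-0.433]
    - [1,0.72,-0.42,0,-0.433]
    - [1,0.72,-0.42,0,-0.433]
    - [1,0.72,-0.42,0,-0.433]
    - [1,0.72,-0.42,0,-0.433]
    - [1,0.72,-0.42,0,-0.433]
    - [1,0.72,-0.42,0,-0.433]
    - [1,0.72,-0.42,0,-0.433]
    - [1,0.72,-0.42,0,-0.433]
    - [1,0.72,-0.42,0,-0.433]
    - [1,0.72,-0.42,0,-0.433]
    - [1,0.72,-0.42,0,-0.433]

```text
time_s: 1.3
position: [0.359, 0.4936, 0.2303]
tcp_rot: [[0.078, 0.997, -0.0], [0.997, -0.078, -0.0], [-0.0, -0.0, -1.0]]
force: [0.9, -0.6, -0.1]
opening: 1.0
grasp_force: 0.0
```

Request:
step_arm:
  targets:
    - [1,0.724,-0.426,0,0]
    - [1,0.724,-0.426,0,0]
    - [1,0.724,-0.426,0,0]
    - [1,0.724,-0.426,0,0]
    - [1,0.724,-0.426,0,0]
    - [1,0.724,-0.426,-0.4,0]
    - [1,0.724,-0.426,-0.4,0]
    - [1,0.724,-0.426,-0.4,0]
    - [1,0.724,-0.426,-0.4,0]

```text
time_s: 2.2
position: [0.5393, 0.3874, 0.13]
tcp_rot: [[0.079, 0.997, -0.002], [0.997, -0.079, -0.001], [-0.001, -0.002, -1.0]]
force: [-0.9, 0.5, -0.3]
opening: 1.002
grasp_force: 0.0
```

```bash
python3 - <<'E'
from rig import *
import cv2
c=capture("scene")["color"][100:250,200:400,::-1];print(read_state()["position"])
cv2.imwrite("pics/s1.png",cv2.resize(c,(800,600)))
E
```

```text
[0.54098026 0.38830017 0.13234668]
```

View pics/s1.png

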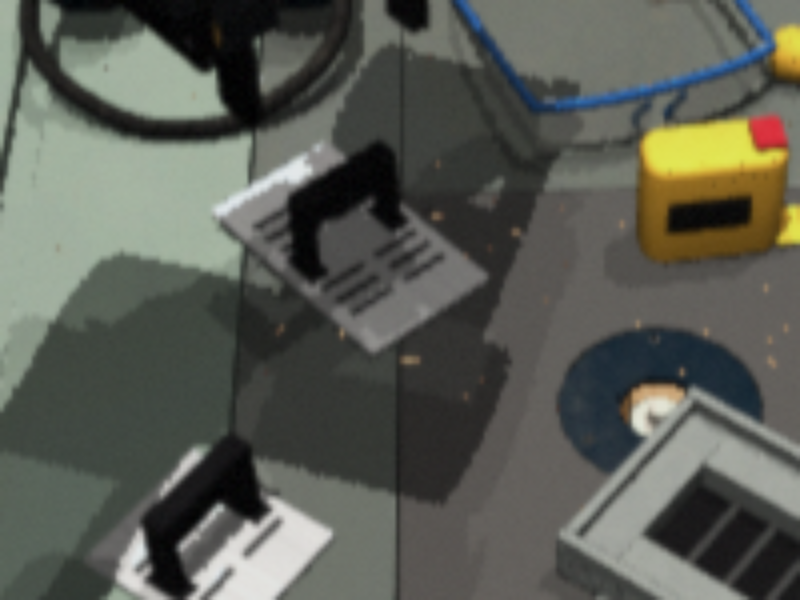

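The long plate's handle spans (300,270) to (385,160) in the crop. The open fingers above it, at (240,90) and (405,15), straddle the bar's ends. Descend and close.

Request:
step_arm:
  targets:
    - [1,0,0,-0.12,0]
    - [1,0,0,-0.24,0]
    - [1,0,0,-0.34,0]
    - [1,0,0,-0.384,0]
    - [1,0,0,-0.384,0]
    - [1,0,0,-0.384,0]
    - [-1,0,0,-0.384,0]
    - [-1,0,0,-0.384,0]
    - [-1,0,0,-0.384,0]
    - [-1,0,0,-0.384,0]
    - [-1,0,0,-0.384,0]
    - [-1,0,0,-0.384,0]
    - [-1,0,0,-0.384,0]
    - [-1,0,0,-0.384,0]

```text
time_s: 3.65
position: [0.5404, 0.3873, 0.0349]
tcp_rot: [[0.08, 0.997, 0.0], [0.997, -0.08, 0.0], [0.0, 0.0, -1.0]]
force: [0.4, -0.9, 4.1]
opening: 0.686
grasp_force: 30.0
```

Request:
step_arm:
  targets:
    - [-1,0,0,0.05,0]
    - [-1,0,0,0.12,0]
    - [-1,0,0,0.22,0]
    - [-1,0,0,0.32,0]
    - [-1,0,0,0.4,0]
    - [-1,-0.02,-0.1,0.4,0.02]
    - [-1,-0.02,-0.22,0.4,0.04]
    - [-1,-0.04,-0.34,0.4,0.0606]
    - [-1,-0.04,-0.46,0.4,0.0606]
    - [-1,-0.06,-0.58,0.4,0.0606]
    - [-1,-0.064,-0.7,0.4,0.0606]
    - [-1,-0.064,-0.76,0.4,0.0606]
    - [-1,-0.064,-0.8,0.4,0.0606]
    - [-1,-0.064,-0.8,0.4,0.0606]
    - [-1,-0.064,-0.8,0.4,0.0606]

```text
time_s: 5.15
position: [0.5245, 0.188, 0.1347]
tcp_rot: [[-0.11, 0.994, 0.001], [0.994, 0.11, 0.001], [0.001, 0.001, -1.0]]
force: [1.4, 0.6, -0.2]
opening: 0.687
grasp_force: 30.0
```

```bash
python3 - <<'E'
from rig import *
import cv2,numpy as np
c=capture("scene");np.savez("s2.npz",**c);s=read_state();print(s["position"],s["force"],s["opening"],s["grasp_force"])
cv2.imwrite("pics/s2.png",cv2.resize(c["color"][90:300,230:470,::-1],(686,600)))
E
```

```text
[0.52441721 0.18821462 0.13461084] [ 0.47148952 -0.01393216 -1.07832428] 0.6845385368612202 29.999857200309634
```

View pics/s2.png

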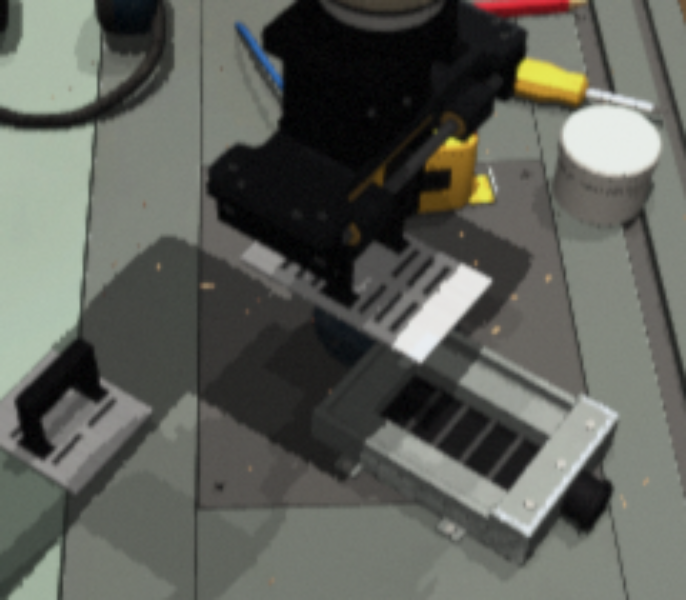

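The plate is held level. Its leading corners are at crop (492,282) and (422,362), so I can use them to check the plate's offset in the grip.

```bash
python3 - <<'E'
from h import *
c=np.load("s2.npz");w=ray(c,np.float64([(492,282),(422,362)])/2.858+[230,90],.105)*1000
t=np.radians(-83.7);R=np.array([[np.cos(t),-np.sin(t)],[np.sin(t),np.cos(t)]])
print(w.round(1),((w[:,:2]-[524.4,188.2])@R).round(1),np.array(([524.4,188.2]-np.array([527,104]))@R))
E
```

```text
[[565.8 123.3 105. ]
 [492.7 115.3 105. ]] [[ 69.   34. ]
 [ 69.  -39.5]] [-83.97682166   6.65533051]
```

Request:
step_arm:
  targets:
    - [-1,0.004,-0.08,0,0]
    - [-1,0.004,-0.16,0,0]
    - [-1,0.004,-0.23,0,0]
    - [-1,0.004,-0.23,-0.08,0]
    - [-1,0.004,-0.23,-0.16,0]
    - [-1,0.004,-0.23,-0.22,0]
    - [-1,0.004,-0.23,-0.26,0]
    - [-1,0.004,-0.23,-0.26,0]
    - [-1,0.004,-0.23,-0.26,0]
    - [-1,0.004,-0.23,-0.26,0]

```text
time_s: 6.2
position: [0.5258, 0.1301, 0.0703]
tcp_rot: [[-0.11, 0.994, 0.002], [0.994, 0.11, 0.0], [-0.0, 0.002, -1.0]]
force: [-0.6, -0.4, -0.8]
opening: 0.687
grasp_force: 30.0
```

```bash
python3 - <<'E'
from rig import *
import cv2,numpy as np
c=capture("scene");np.savez("s3.npz",**c);s=read_state();print(s["position"],s["force"],s["opening"],s["grasp_force"])
cv2.imwrite("pics/s3.png",cv2.resize(c["color"][160:290,320:480,::-1],(736,598)))
E
```

```text
[0.52584341 0.13000154 0.07035873] [ 0.25410456  1.0216185  -0.12205385] 0.6840786000378835 29.99983821529895
```

View pics/s3.png

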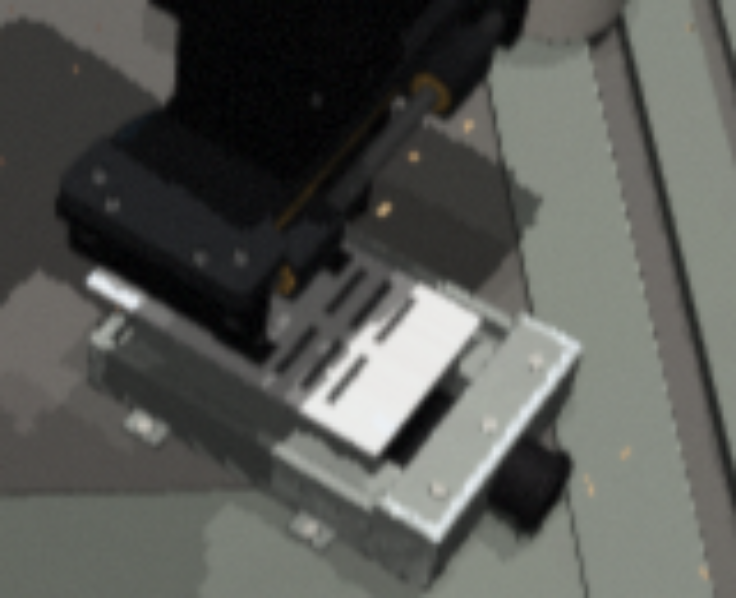

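The plate lies over the cavity, with its leading edge from (482,318) to (382,455), short of the lip edge that runs from (520,320) to (385,500). Next I lower it so the trailing edge rests on the front stop and the plate tilts.

Request:
step_arm:
  targets:
    - [-1,0,0,-0.008,0]
    - [-1,0,0,-0.016,0]
    - [-1,0,0,-0.024,0]
    - [-1,0,0,-0.028,0]
    - [-1,0,0,-0.032,0]
    - [-1,0,0,-0.036,0]
    - [-1,0,0,-0.04,0]
    - [-1,0,0,-0.044,0]
    - [-1,0,0,-0.044,0]
    - [-1,0,0,-0.044,0]

```text
time_s: 7.25
position: [0.5256, 0.1286, 0.0596]
tcp_rot: [[-0.111, 0.994, 0.001], [0.994, 0.111, -0.002], [-0.002, 0.001, -1.0]]
force: [-1.0, -5.4, 7.5]
opening: 0.689
grasp_force: 30.0
```

```bash
python3 - <<'E'
from rig import *
import cv2,numpy as np
c=capture("scene");np.savez("s4.npz",**c);s=read_state();print(s["position"],s["force"],s["moment"],s["opening"])
cv2.imwrite("pics/s4.png",cv2.resize(c["color"][160:290,320:480,::-1],(736,598)))
E
```

```text
[0.52558767 0.12855804 0.05960263] [-1.03648922 -5.56658278  6.88687514] [-0.80183835  0.33409523  0.09692393] 0.6853730361114462
```

View pics/s4.png

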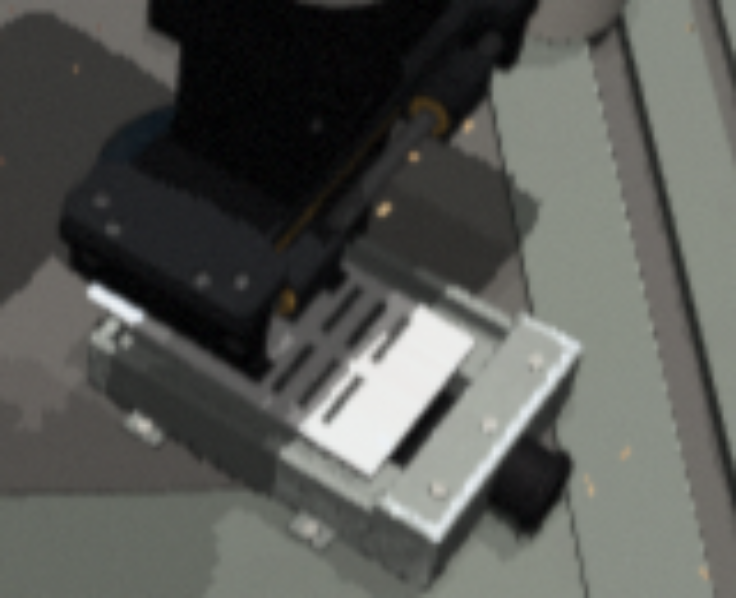

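The leading edge now dips into the cavity (corners at (474,340) and (375,475)) and the trailing edge rests on the front stop, with a 7 N contact force. Slide it under the lip along housing +x.

Request:
step_arm:
  targets:
    - [-1,0.001,-0.008,0,0]
    - [-1,0.002,-0.016,0,0]
    - [-1,0.003,-0.024,0,0]
    - [-1,0.004,-0.032,0,0]
    - [-1,0.005,-0.04,0,0]
    - [-1,0.006,-0.048,0,0]
    - [-1,0.007,-0.056,0,0]
    - [-1,0.007,-0.06,0,0]
    - [-1,0.007,-0.06,0,0]

```text
time_s: 8.2
position: [0.527, 0.1143, 0.0584]
tcp_rot: [[-0.11, 0.994, -0.0], [0.994, 0.11, -0.0], [-0.0, -0.0, -1.0]]
force: [0.3, 0.3, 2.2]
opening: 0.688
grasp_force: 30.0
```

```bash
python3 - <<'E'
from rig import *
import cv2,numpy as np
c=capture("scene");np.savez("s5.npz",**c);s=read_state();print(s["position"],s["force"],s["moment"],s["opening"])
cv2.imwrite("pics/s5.png",cv2.resize(c["color"][160:290,320:480,::-1],(736,598)))
E
```

```text
[0.52696357 0.11436024 0.05845602] [-0.15750727  0.35824754  1.11594643] [0.06325437 0.06191224 0.02908216] 0.6833095710658351
```

View pics/s5.png

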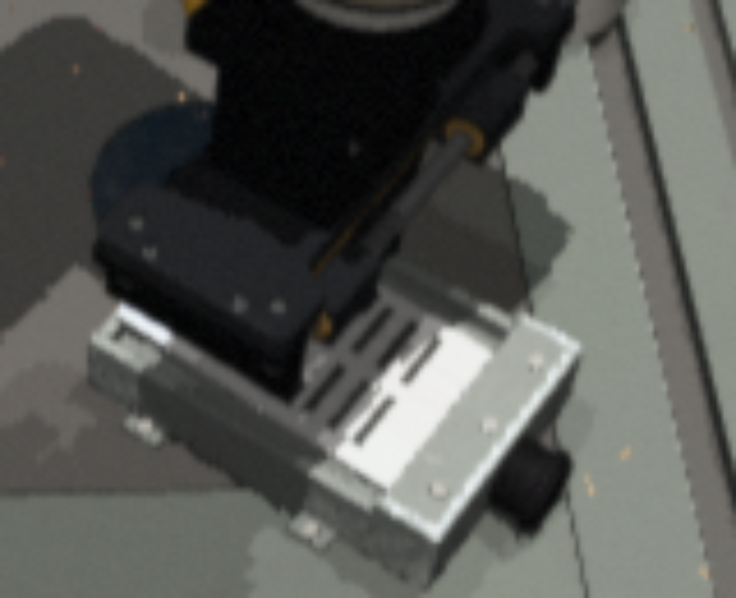

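The leading edge is under the lip. The trailing edge at (120,305) to (165,340) is at the front stop, and the forces are low. Slide the last 8 mm, then lower gently.

Request:
step_arm:
  targets:
    - [-1,0.001,-0.008,0,0]
    - [-1,0.002,-0.016,0,0]
    - [-1,0.003,-0.024,0,0]
    - [-1,0.004,-0.03,0,0]
    - [-1,0.004,-0.032,0,0]
    - [-1,0.004,-0.032,-0.003,0]
    - [-1,0.004,-0.032,-0.006,0]
    - [-1,0.004,-0.032,-0.009,0]
    - [-1,0.004,-0.032,-0.012,0]
    - [-1,0.004,-0.032,-0.015,0]
    - [-1,0.004,-0.032,-0.015,0]
    - [-1,0.004,-0.032,-0.015,0]

```text
time_s: 9.45
position: [0.528, 0.1075, 0.0553]
tcp_rot: [[-0.11, 0.994, 0.001], [0.994, 0.11, 0.001], [0.001, 0.001, -1.0]]
force: [-1.0, 3.5, 4.9]
opening: 0.689
grasp_force: 30.0
```

```bash
python3 - <<'E'
from rig import *
import cv2,numpy as np
c=capture("scene");np.savez("s6.npz",**c);s=read_state();print(s["position"],s["force"],s["moment"],s["opening"])
cv2.imwrite("pics/s6.png",cv2.resize(c["color"][160:290,320:480,::-1],(736,598)))
E
```

```text
[0.52797341 0.10747414 0.05531597] [-0.2652832   3.99532537  5.12603039] [ 0.26115777  0.23719204 -0.06728621] 0.6837127860383738
```

View pics/s6.png

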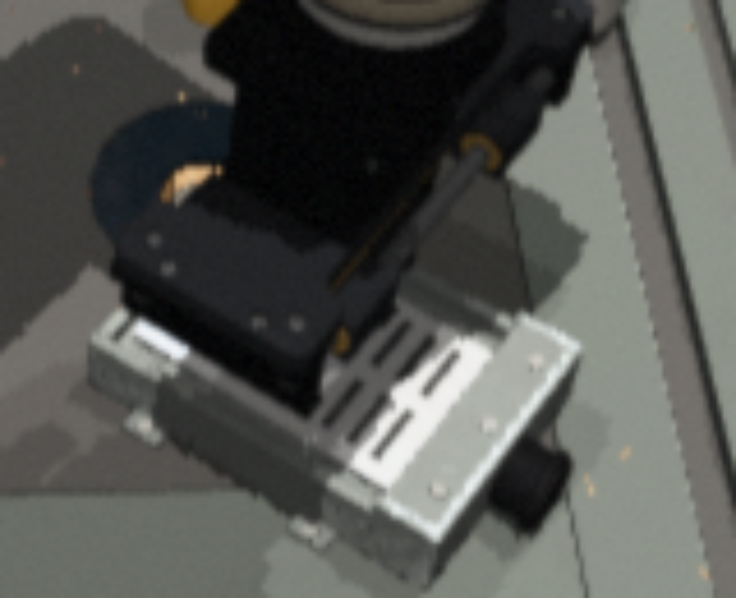

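The trailing edge at (135,320) to (185,355) is now inside the front stop, and the plate is about on the seat. Press slightly lower to flatten it, then release slowly.

Request:
step_arm:
  targets:
    - [-1,0,0,-0.003,0]
    - [-1,0,0,-0.006,0]
    - [-1,0,0,-0.006,0]
    - [-1,0,0,-0.006,0]

```text
time_s: 9.9
position: [0.5282, 0.1074, 0.0542]
tcp_rot: [[-0.11, 0.994, 0.001], [0.994, 0.11, 0.001], [0.001, 0.001, -1.0]]
force: [-0.5, 2.7, 7.7]
opening: 0.685
grasp_force: 30.0
```

Request:
step_arm:
  targets:
    - [-1,0,0,-0.004,0]
    - [-1,0,0,-0.008,0]
    - [-1,0,0,-0.008,0]
    - [-1,0,0,-0.008,0]

```text
time_s: 10.3
position: [0.5282, 0.1074, 0.0541]
tcp_rot: [[-0.11, 0.994, 0.002], [0.994, 0.11, 0.001], [0.0, 0.002, -1.0]]
force: [-4.2, 3.1, 22.4]
opening: 0.685
grasp_force: 30.0
```

The force rose with no further motion, so the plate is home. Ease off, open and withdraw.

Request:
step_arm:
  targets:
    - [-1,0,0,0.006,0]
    - [-1,0,0,0.006,0]
    - [0.5,0,0,0.006,0]
    - [0.7,0,0,0.006,0]
    - [1,0,0,0.006,0]
    - [1,0,0,0.006,0]
    - [1,0,0,0.006,0]
    - [1,0,0,0.006,0]
    - [1,0,0,0.1,0]
    - [1,0,0,0.25,0]
    - [1,0,0,0.4,0]
    - [1,0,0,0.6,0]
    - [1,0,0.2,0.6,0]
    - [1,0,0.4,0.6,0]
    - [1,0,0.6,0.6,0]
    - [1,0,0.8,0.6,0]
    - [1,0,0.8,0.6,0]

```text
time_s: 12.0
position: [0.5273, 0.3127, 0.2014]
tcp_rot: [[-0.116, 0.993, 0.002], [0.993, 0.116, 0.003], [0.003, 0.002, -1.0]]
force: [-0.6, -1.6, -0.3]
opening: 1.004
grasp_force: 0.0
```

```bash
python3 - <<'E'
from rig import *
import cv2,numpy as np
c=capture("scene");np.savez("s7.npz",**c);s=read_state();print(s["time_s"],s["position"],s["force"],s["opening"])
cv2.imwrite("pics/s7.png",cv2.resize(c["color"][160:290,320:480,::-1],(736,598)))
E
```

```text
12.05 [0.52713173 0.30960066 0.20101873] [ 0.29216022 -0.29510159  0.4198605 ] 1.004287631161083
```

View pics/s7.png

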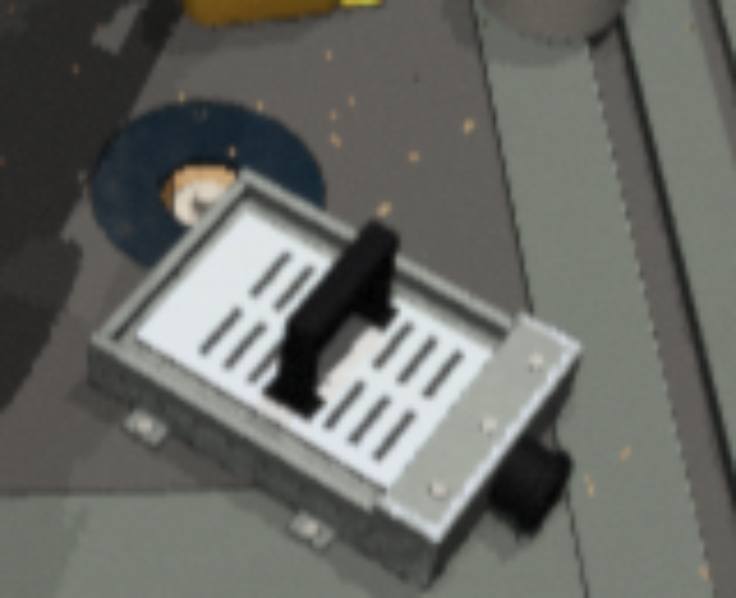

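The plate lies flat on the seat. Its front edge, from (137,340) to (248,205), is inside the front stop, its far edge is under the lip, and the arm is clear. Hand in.

```bash
python3 -c "
from rig import *
print(hand_in())"
```

```text
the job is handed in; nothing more can be done
None
```

The long plate is flat on its seat with one short edge under the lip, released with the arm clear; the square plate was not touched, and the job was handed in at about 12 s (no verdict was returned).

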